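Sort the left- and right-hand slide-holder brackets into their trays

TASK

Two mirror-image slide-holder brackets from the microscope stages lie on the bench: put the left-hand one in the blue tray and the right-hand one in the orange tray. Seen from above with its green fin up and the corner of the L pointing away from you, the left-hand bracket's short leg turns to the left and the right-hand bracket's to the right, as in the white picture in its tray. Set each down, without dropping it, so that it lies flat on the tray's floor with the fin up.

Things in the scene. Friction and masses are not known exactly. Their poses are not given: they have to be found in the camera images.
- left_bracket: the left-hand bracket: loose flat aluminium L, 8 mm thick, 90 g, green fin on top; starts on the bench, fin up, any yaw. Origin: underside, mid long leg, under the fin; z up, x along the long leg to the corner. Long leg x -35 to 35, y -8 to 8 mm; short leg x 19 to 35, to y = +34 mm. Fin 30 mm (x) by 12 mm (y), centred, top 47 mm up; grip it across y about 35 mm up
- right_bracket: the right-hand bracket: loose flat aluminium L, 8 mm thick, 90 g, green fin on top; starts on the bench, fin up, any yaw. Origin: underside, mid long leg, under the fin; z up, x along the long leg to the corner. Long leg x -35 to 35, y -8 to 8 mm; short leg x 19 to 35, to y = -34 mm. Fin 30 mm (x) by 12 mm (y), centred, top 47 mm up; grip it across y about 35 mm up
- left_tray: the blue open tray for the left-hand bracket, fixed to the bench: outside 120 (x) by 100 (y) mm, 16 mm high; walls and floor 4 mm thick. Origin: centre of its underside, z up. A flat white picture of a left-hand bracket is printed on its floor; the bracket need not lie on it. The two trays may swap places
- right_tray: the orange open tray for the right-hand bracket, fixed to the bench: outside 120 (x) by 100 (y) mm, 16 mm high; walls and floor 4 mm thick. Origin: centre of its underside, z up. A flat white picture of a right-hand bracket is printed on its floor; the bracket need not lie on it. The two trays may swap places
Things that resemble listed ones, but are neither listed nor needed, are in the scene too. What is shaped like the left_bracket but pink is not meant.

How it is judged:
At the end, for the whole second after the job is handed in: The left-hand bracket lies in the blue tray and the right-hand bracket in the orange tray, each flat on the tray's floor (underside less than 5 mm above it at the origin, tilt under 0.12 rad), fin up, anywhere inside the walls and at any yaw, released and at rest (x of left_bracket in the frame of left_tray between -0.056 and 0.056 m and y of left_bracket in the frame of left_tray between -0.046 and 0.046 m and z of left_bracket in the frame of left_tray between 0 and 0.009 m and angle between each of left_bracket, right_bracket's own z axis and vertical below 0.12 rad and linear speed of each of left_bracket, right_bracket below 0.02 m/s and x of right_bracket in the frame of right_tray between -0.056 and 0.056 m and y of right_bracket in the frame of right_tray between -0.046 and 0.046 m and z of right_bracket in the frame of right_tray between 0 and 0.009 m); the robot touches nothing.
It fails at once if the left-hand bracket is let go more than 5 cm above the bench (height (world z) of left_bracket above 0.055 m and contact force between the fingers and left_bracket below 0.02 N).
It fails at once if the right-hand bracket is let go more than 5 cm above the bench (height (world z) of right_bracket above 0.055 m and contact force between the fingers and right_bracket below 0.02 N).
It also fails if it takes over 51 s, if anything falls off the work surface, if the arm or the gripper's body presses on something with over 40 N, if the wrist force passes 120 N, or if a joint passes its speed limit or range.

ROBOT

A 7-joint arm with a two-finger parallel gripper is mounted at the origin on a cart in front of the work surface, level with it; the furniture and walls round the work are solid. World frame = base frame: x ahead of the robot, y to its left, z up, the work surface at z = 0. Lengths are in m, angles in rad, forces in N, time in s.
With the tool pointing down it reaches from about 0.425 to 0.95 m from the base axis. Payload 4.7 kg.
Tool frame: the origin (TCP) lies midway between the tips of the shut fingers; the grasp point (between the pads) lies 19 mm behind it (hold_point_z is the z of the grasp point in the tool frame, in m); z points along the fingers, y is the line along which they close (so a half turn about z gives the same grasp; the last joint's range is limited). The gripper opens to 85 mm and grips with 20 to 120 N. Pads are 22 mm wide; open, the fingers measure 114 mm over their backs; the gripper's body (76 mm by 85 mm) begins 54 mm behind the grasp point. The pads swing forward as they close: fully open they stand 13 mm farther back than shut.
Start: joints at [-1.295, 0.469, -0.049, 1.532, 0.024, 1.141, -0.082], TCP at [0.203, 0.644, 0.231] pointing down, gripper open.
Joint ranges: [-2.59, 2.59], [-0.33, 1.99], [-1.39, 1.29], [0.1, 2.45], [-1.04, 4.18], [0.21, 1.99], [-2.66, 2.66]. Speed limits (rad/s): [2.57, 2.57, 3.14, 3.14, 3.14, 3.14, 3.14].

INTERFACE

Orientations are given as a rotation vector (axis times angle).
In Python, from workcell import sense, get_image, camera_params, hand_in, recognise, cut_out, hold_point_z gives the robot as it stands.
- The arm moves only by the shell command python3 -m jog 'ROWS' [FORCE]. ROWS is JSON, a list of rows, each a list of 3 entries, a list of its own where there are three numbers: the shift along the tool's x, y, z in units of 40 mm (1.0 is 40 mm), then the turn about the tool's z in rad, then the opening, from 0 (shut) to 1 (fully open). In form: [[[tx, ty, tz], roll, grip], ...]. A call has exactly 10 rows; each row shifts and turns the commanded pose from where the row before left it, along the tool's axes as they then stand; what a row does not reach is not made up. A row lasts 1/8 s, in which the tool goes at most 62.5 mm and 10.7 degrees, less where a joint would pass 70% of its speed; a pose out of reach is approached as far as the arm can. A call is refused whole if a number of a shift passes 1 or a number of a turn 0.188, either way. A call with a gripper value outside its range is refused whole. The fingers move at their own pace and stop on an object; FORCE is the grip in N (left out, the last holds). Time passes only in rows, so rows that do not move let the fingers close, or fill a call up. It gives the time, the measured TCP pose, the force, the opening and the grip force at its end, in the units of the state.
- sense(): the state, without advancing time (a new reading comes with each control period).
- get_image(name): name is "scene" or "top" or "wrist"; returns the picture (420x560x3 uint8, red, green, blue); there is no depth.
- camera_params(name): a dict with "fx", "fy", "cx", "cy" (pixels), "R" (3x3) and "t" (3): a world point X has camera coordinates R X + t; the wrist camera has in their place "hand_eye" (4x4, takes a point from camera to tool coordinates, whose origin is the TCP and whose axes are the flange's). Camera axes: x right, y down, z forward; pixel columns grow to the right and rows downward; lengths in m; the calibration is good to about 2 mm. A picture is of the moment at which its call begins: read the wrist's pose just before it. camera_params takes no time and is no camera call.
- hand_in(): hands the job in; it is judged then, once.
Trained networks look in the newest picture that a camera, given by its name, has taken for a name from the list of things; names that differ only in an ending like _2 or _b are one class to them, and where a whole thing is asked for, a point or a joint stands for the part that bears it (a point fixed in the world has none). Each returns a list of dicts, best first, with "conf" (0 to 1); they miss things now and then, are a little off and sometimes report something else, mostly with a low value. They report only what shows in the picture. A call takes as long as a camera call. They do not tell look-alikes from the thing itself.
- recognise(query, camera): "pixel" ([column, row] in pixels, amid what is visible of it).
- cut_out(query, camera): "pixels" (420x560 bool, what is visible of it) and "pixel" ([column, row] in pixels, amid what is visible of it).
The state is a dict: "time": time; "qpos": joint angles; "qd": joint speeds; "effort": joint torques, N m; "position": TCP position; "ee_rot": TCP orientation; "force": force on the tool from outside, world axes, zero at the start; "ft_torque": the same for the moment, N m; "width": finger opening in m; "gripper_force": force on a finger pad.
Only numpy, scipy, OpenCV 4.12 (cv2) and the standard library are available. Lean on these libraries where they do the work, as an engineer would, in place of code of your own. Each camera call takes 0.05 s, during which the arm holds its last target. There are 200 camera calls.

## Working session

There is one attempt and no reset: what is moved stays moved. The work goes in short steps, Python scripts to look and compute and a shell command to move; the robot and the scene stay as the last step left them, time stands still between calls to the robot, and variables do not carry over. Pictures are saved under pics/ and viewed, at most 10 in all, crops included, and the job is handed in when it is done.

```bash
mkdir -p pics; cat > h.py <<'E'
import numpy as np,cv2
from workcell import *
from scipy.spatial.transform import Rotation as Ro
def cam(n,s=None):
    p=camera_params(n); K=np.array([[p['fx'],0,p['cx']],[0,p['fy'],p['cy']],[0,0,1]])
    if 'R' in p: return K,np.array(p['R']),np.array(p['t'])
    s=s or sense(); T=np.eye(4); T[:3,:3]=Ro.from_rotvec(s['ee_rot']).as_matrix(); T[:3,3]=s['position']
    W=np.linalg.inv(T@np.array(p['hand_eye'])); return K,W[:3,:3],W[:3,3]
def plane(c,px,z):
    K,R,t=c; px=np.atleast_2d(px).astype(float)
    d=(R.T@np.linalg.inv(K)@np.c_[px,np.ones(len(px))].T).T; o=-R.T@t
    return o+d*((z-o[2])/d[:,2])[:,None]
def tri(c1,p1,c2,p2):
    X=cv2.triangulatePoints(c1[0]@np.c_[c1[1],c1[2]],c2[0]@np.c_[c2[1],c2[2]],np.array(p1,float).reshape(2,1),np.array(p2,float).reshape(2,1)); return (X[:3]/X[3]).ravel()
def save(n,im): cv2.imwrite('pics/'+n+'.png',im[:,:,::-1])
E
python3 - <<'E'
from h import *
s=sense();print(s['time'],s['position'],s['ee_rot'],s['width'],hold_point_z)
print(Ro.from_rotvec(s['ee_rot']).as_matrix().round(3))
for n in ('top','scene'):
    im=get_image(n);save(n+'0',im)
    c=cam(n);print(n,(-c[1].T@c[2]).round(3))
    for q in ('left_bracket','right_bracket','left_tray','right_tray'):
        print(q,[(np.round(d['pixel']),round(d['conf'],2),plane(c,d['pixel'],0.01)[0].round(3)) for d in recognise(q,n)])
E
```

```text
0.0 [0.20239098 0.64330135 0.23022778] [-0.47690519 -3.1049728   0.00318772] 0.08543357524738777 -0.0187
[[-0.954  0.3   -0.001]
 [ 0.3    0.954 -0.002]
 [-0.    -0.002 -1.   ]]
top [0.296 0.419 1.149]
left_bracket [(array([176., 251.]), 0.76, array([0.415, 0.7  , 0.01 ])), (array([305., 258.]), 0.74, array([0.439, 0.394, 0.01 ]))]
right_bracket [(array([381., 275.]), 0.85, array([0.422, 0.214, 0.01 ]))]
left_tray [(array([394., 193.]), 0.77, array([0.624, 0.198, 0.01 ]))]
right_tray [(array([340., 202.]), 0.69, array([0.584, 0.326, 0.01 ]))]
scene [0.076 1.213 0.462]
left_bracket [(array([322., 211.]), 0.82, array([0.447, 0.375, 0.01 ])), (array([253., 295.]), 0.75, array([0.419, 0.699, 0.01 ]))]
right_bracket [(array([359., 182.]), 0.9, array([0.432, 0.194, 0.01 ]))]
left_tray [(array([290., 169.]), 0.63, array([0.622, 0.188, 0.01 ]))]
right_tray [(array([280., 194.]), 0.83, array([0.571, 0.337, 0.01 ]))]
```

View pics/top0.png

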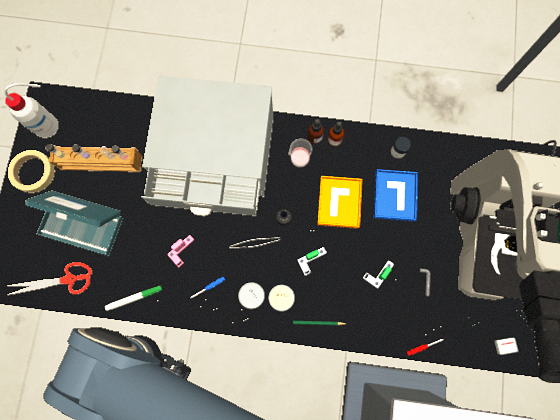

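View pics/scene0.png

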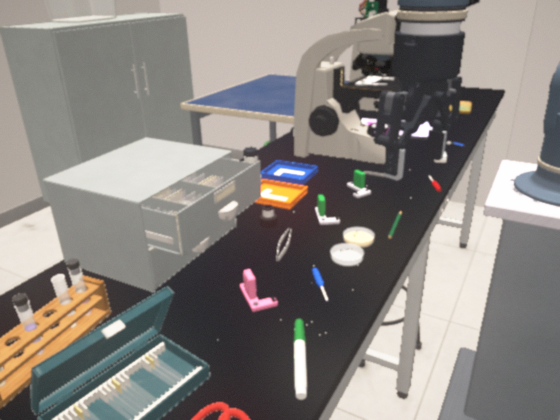

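The top view shows two green-finned white Ls at about (312,260) and (380,274), a pink look-alike at (180,250), the orange tray at (340,201) and the blue tray at (396,194). The scene view agrees: green fins at (321,205) and (360,180), pink at (252,290). Pink isn't meant, so I'll confirm the handedness of the two green ones in an enlarged crop.

```bash
python3 - <<'E'
from h import *
im=get_image('top');sc=get_image('scene')
save('crop',cv2.resize(im[165:300,285:435],None,fx=5,fy=4.4*5/4.4,interpolation=cv2.INTER_CUBIC)[:600])
ct,cs=cam('top'),cam('scene')
def fins(im):
    h=cv2.cvtColor(im,cv2.COLOR_RGB2HSV); m=cv2.inRange(h,(45,120,60),(80,255,255))
    n,l,st,ce=cv2.connectedComponentsWithStats(m)
    return [(ce[i],st[i,4],l==i) for i in range(1,n) if st[i,4]>25]
for n,i in(('top',im),('scene',sc)):
    print(n,[(c.round(1),a) for c,a,_ in fins(i)])
for q in('left_tray','right_tray','left_bracket','right_bracket'):
    a=cut_out(q,'top');b=cut_out(q,'scene')
    for d in a:
        z=.008 if 'br' in q else .016
        ys,xs=np.nonzero(d['pixels']);P=plane(ct,np.c_[xs,ys],z)[:,:2]
        r=cv2.minAreaRect((P*1000).astype(np.float32));print(q,np.round(d['pixel'],1),'rect mm',np.round(r[0],1),np.round(r[1],1),round(r[2],1))
    if 'tray' in q: print('tri',tri(ct,a[0]['pixel'],cs,b[0]['pixel']).round(4))
E
```

```text
top [(array([312. , 254.2]), np.int32(77)), (array([385.2, 273.1]), np.int32(88)), (array([151.1, 290.9]), np.int32(123)), (array([314.9, 322.4]), np.int32(146))]
scene [(array([372.5,   5.9]), np.int32(52)), (array([358.9, 177.8]), np.int32(152)), (array([321.4, 202.5]), np.int32(81)), (array([299., 329.]), np.int32(158))]
left_tray [393.1 193.3] rect mm [618.2 196.9] [128.  103.1] 5.3
tri [0.6225 0.2006 0.0074]
right_tray [340.8 197.9] rect mm [584.8 329.9] [122.5 100.8] 3.0
tri [0.5869 0.3231 0.0107]
left_bracket [176.9 248.3] rect mm [422.  693.9] [38.5 74.6] 75.1
right_bracket [380.4 274.9] rect mm [430.5 219.8] [43.2 71.8] 59.8
```

View pics/crop.png

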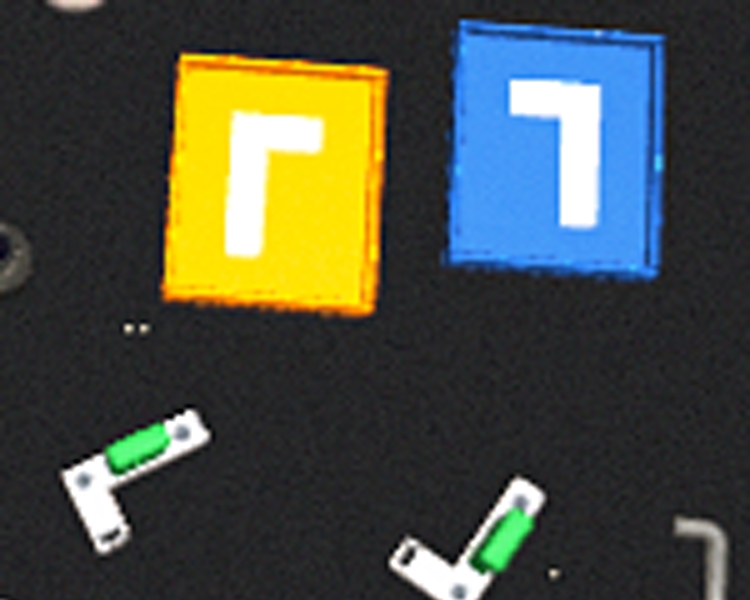

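The candidates are pink (180,250), green (312,254) and green (385,273), with fin centroids given.
- **(312,254):** the corner is at crop (84,480) and the short leg goes down. Facing the corner it turns left, so this is left_bracket.
- **(385,273):** the corner is at crop (460,592) and the short leg goes up-left. Facing the corner it turns right, so this is right_bracket.
- **Pink:** excluded.

The white picture in the blue tray (396,194) turns left and the one in the orange tray (340,201) turns right, which matches.

```bash
cat >> h.py <<'E'
def w(a): return (a+np.pi/2)%np.pi-np.pi/2
def plan(xy,z,yaw,half=True):
    "delta in tool axes/40mm and roll so tool x is along yaw (mod pi if half) with TCP at xy,z"
    s=sense();M=Ro.from_rotvec(s['ee_rot']).as_matrix();d=M.T@(np.array([*xy,z])-s['position'])
    cur=np.arctan2(M[1,0],M[0,0]); r=w(yaw-cur)
    print('t',round(s['time'],2),'pos',s['position'].round(4),'yaw',round(cur,3),'q7',s['qpos'][6].round(3),'shift/40mm',(d/.04).round(2),'roll(tool)',round(-r,3),'mm',(d*1000).round(1))
E
python3 - <<'E'
from h import *
ct,cs=cam('top'),cam('scene')
g=lambda u,v:[285+u/5,165+v/5]
for n,a,b,ft,fs in(('A',g(182,432),g(84,480),[312,254.2],[321.4,202.5]),('B',g(520,500),g(460,592),[385.2,273.1],[358.9,177.8])):
    P=plane(ct,[a,b],.008);d=P[1]-P[0];y=np.arctan2(d[1],d[0])
    print(n,'mid',P.mean(0).round(4),'len',np.linalg.norm(d).round(3),'yaw',y.round(3),'fin tri',tri(ct,ft,cs,fs).round(4),'fin top plane',plane(ct,ft,.045)[0].round(4))
    plan(plane(ct,ft,.045)[0][:2],.16,y)
# picture L in trays: corners in crop
for n,c in(('blue',[(460,20),(665,35),(655,280),(447,265)]),('orange',[(180,55),(387,70),(373,315),(163,298)])):
    P=plane(ct,[g(*p) for p in c],.016);print(n,P.mean(0).round(4),'x-dir',[np.arctan2(*(P[i]-P[j])[1::-1]).round(3) for i,j in((0,3),(1,2))])
p=camera_params('wrist');print(np.array(p['hand_eye']).round(3),p['fx'])
E
```

```text
A mid [0.445  0.3792 0.008 ] len 0.052 yaw 2.157 fin tri [0.4465 0.3797 0.0317] fin top plane [0.4448 0.3802 0.045 ]
t 1.0 pos [0.2025 0.6439 0.2313] yaw 2.837 q7 -0.082 shift/40mm [-7.76 -4.47  1.78] roll(tool) 0.68 mm [-310.3 -178.8   71.3]
B mid [0.4249 0.2079 0.008 ] len 0.052 yaw 2.664 fin tri [0.4265 0.2071 0.0277] fin top plane [0.4237 0.2101 0.045 ]
t 1.0 pos [0.2025 0.6439 0.2313] yaw 2.837 q7 -0.082 shift/40mm [-8.53 -8.69  1.78] roll(tool) 0.173 mm [-341.2 -347.4   71.3]
blue [0.6186 0.1945 0.016 ] x-dir [np.float64(0.041), np.float64(0.035)]
orange [0.5838 0.3272 0.016 ] x-dir [np.float64(0.049), np.float64(0.043)]
[[ 0.    -0.949 -0.315  0.082]
 [ 1.    -0.     0.001  0.   ]
 [-0.001 -0.315  0.949 -0.143]
 [ 0.     0.     0.     1.   ]] 332.02914806594595
```

```bash
python3 -m jog '[[[-0.97,-0.56,0],0,1],[[-0.97,-0.56,0],0,1],[[-0.97,-0.56,0],0,1],[[-0.97,-0.56,0],0,1],[[-0.97,-0.56,0],0,1],[[-0.97,-0.56,0],0,1],[[-0.97,-0.56,0],0,1],[[-0.97,-0.56,0],0,1],[[0,0,0.3],0.17,1],[[0,0,0.3],0.17,1]]' 40; python3 - <<'E'
from h import *
plan([.4455,.380],.15,2.157)
E
```

```text
time: 2.25
position: [0.4456, 0.3792, 0.2074]
ee_rot: [1.006, 2.976, 0.001]
force: [-0.1, 0.5, 0.2]
width: 0.0851
gripper_force: 0.0
t 2.25 pos [0.4456 0.3792 0.2074] yaw 2.489 q7 0.185 shift/40mm [0.01 0.01 1.43] roll(tool) 0.332 mm [ 0.6  0.5 57.4]
```

```bash
python3 -m jog '[[[0,0,0.2],0.166,1],[[0,0,0.2],0.166,1],[[0,0,0.2],0,1],[[0,0,0.2],0,1],[[0,0,0.2],0,1],[[0,0,0.2],0,1],[[0,0,0.1],0,1],[[0,0,0],0,1],[[0,0,0],0,1],[[0,0,0],0,1]]' | head -2; cat >> h.py <<'E'
def fin(name,near):
    "green fin top: pose from wrist view, height by triangulation against top view"
    s=sense();im=get_image('wrist');save(name,im);c=cam('wrist',s)
    m=cv2.inRange(cv2.cvtColor(im,cv2.COLOR_RGB2HSV),(40,90,50),(85,255,255));n,l,st,ce=cv2.connectedComponentsWithStats(m)
    i=1+np.argmax(st[1:,4]);cn=max(cv2.findContours((l==i).astype(np.uint8),0,2)[0],key=cv2.contourArea)[:,0]
    P=plane(c,cn,.047)[:,:2]*1000;r=cv2.minAreaRect(P.astype(np.float32));print(name,'fin px',ce[i].round(1),st[i],'rect on z=.047',np.round(r,1) if 0 else r)
    return c,im
E
python3 - <<'E'
from h import *
c,im=fin('wA',None)
print([ (d['pixel'],d['conf']) for d in recognise('left_bracket','wrist')])
E
```

```text
time: 3.5
position: [0.445, 0.38, 0.1557]
wA fin px [111.1 118.4] [  87   63   49  112 1264] rect on z=.047 ((308.73095703125, 368.685791015625), (7.606029987335205, 87.17679595947266), 5.985005855560303)
[([268.3, 175.3], 0.83)]
```

View pics/wA.png

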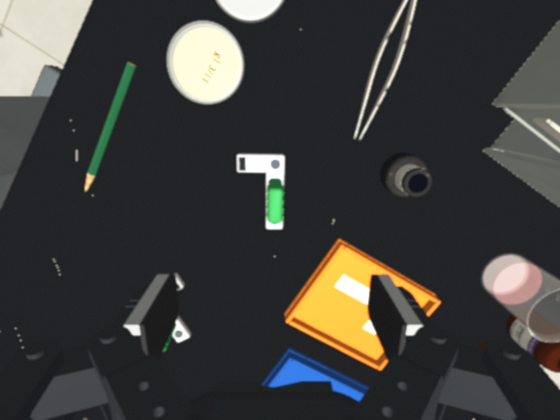

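The picture shows the left bracket at (268,175) with its fin at (275,202), upright between the fingers and well aligned. The other green areas are the pencil and the right bracket at (175,325).

```bash
cat >> h.py <<'E'
def fin2(name,xy):
    s=sense();im=get_image('wrist');save(name,im);c=cam('wrist',s);K,R,t=c
    m=cv2.inRange(cv2.cvtColor(im,cv2.COLOR_RGB2HSV),(45,120,50),(80,255,255));n,l,st,ce=cv2.connectedComponentsWithStats(m)
    q=K@(R@np.array([*xy,.03])+t);q=q[:2]/q[2]
    k=[j for j in range(1,n) if st[j,4]>60];i=min(k,key=lambda j:np.hypot(*(ce[j]-q)))
    ys,xs=np.nonzero(l==i);f=np.polyfit(ys,xs,1);print('fin px',ce[i].round(1),st[i],'expected',q.round(1),'slope dcol/drow',f[0].round(4))
    # sight-line midpoint: across-centre at top far row (corner end of fin top) and near row
    M=Ro.from_rotvec(s['ee_rot']).as_matrix()
    for lab,r0,z in(('corner end top',ys.min()+1,.047),('body',ys.mean(),.04)):
        P=plane(c,[np.polyval(f,r0),r0],z)[0];print(lab,P.round(4),'tool mm',((P-s['position'])@M*1000).round(1))
    dt=cut_out
    return c,im,ce[i]
E
python3 - <<'E'
from h import *
c,im,p=fin2('wA2',[.4455,.380])
h=cv2.inRange(cv2.cvtColor(im,cv2.COLOR_RGB2HSV),(0,0,140),(180,60,255))
n,l,st,ce=cv2.connectedComponentsWithStats(h[140:240,220:320]);i=1+np.argmax(st[1:,4]);print('white bbox',st[i]+[220,140,0,0,0])
x,y,a,b,_=st[i]+[220,140,0,0,0]
P=plane(c,[[x+a,y],[x,y]],.008);print('corner outer',P.round(4))
print('fin tri wrist/top',tri(c,p,cam('top'),[312,254.2]).round(4))
E
```

```text
fin px [275.2 201.4] [268 180  17  43 590] expected [273.3 202.8] slope dcol/drow -0.0073
corner end top [0.434  0.3998 0.047 ] tool mm [ 22.5   2.  108.6]
body [0.4444 0.3844 0.04  ] tool mm [  4.    2.  115.6]
white bbox [ 236  154   49   54 1061]
corner outer [[0.4329 0.417  0.008 ]
 [0.3975 0.3931 0.008 ]]
fin tri wrist/top [0.4482 0.3793 0.0191]
```

```bash
python3 -m jog '[[[0.05,0.05,0.3],0,1],[[0,0,0.3],0,1],[[0,0,0.3],0,1],[[0,0,0.3],0,1],[[0,0,0.3],0,1],[[0,0,0.2],0,1],[[0,0,0],0,1],[[0,0,0],0,1],[[0,0,0],0,1],[[0,0,0],0,1]]' | head -2; sed -i "s/'corner end top',ys.min()+1/'tail end top (x=-15)',ys.max()+1/; s/^    dt=cut_out$//" h.py; python3 - <<'E'
from h import *
c,im,p=fin2('wA3',[.4459,.382])
E
```

```text
time: 4.9
position: [0.4455, 0.3828, 0.0877]
fin px [272.3 235.5] [ 260  205   25   61 1160] expected [272.5 234.1] slope dcol/drow -0.0087
tail end top (x=-15) [0.4536 0.3701 0.047 ] tool mm [-15.   -0.4  40.7]
body [0.444  0.3846 0.04  ] tool mm [ 2.4 -0.3 47.7]
```

Centred: the tail end of the fin sits at tool x = -15.0 mm, y = -0.4 mm. I'll descend and grip.

```bash
python3 -m jog '[[[0,0,0.4],0,1],[[0,0,0.4],0,1],[[0,0,0.4],0,1],[[0,0,0.4],0,1],[[0,0,0.19],0,1],[[0,0,0],0,0],[[0,0,0],0,0],[[0,0,0],0,0],[[0,0,0],0,0],[[0,0,0],0,0]]' 50; python3 - <<'E'
from h import *
plan([.619,.195],.12,.042)
E
```

```text
time: 6.2
position: [0.4457, 0.3829, 0.0162]
ee_rot: [1.474, 2.774, 0.002]
force: [-0.8, 0.3, 2.9]
width: 0.0115
gripper_force: 48.8
t 6.2 pos [0.4457 0.3829 0.0162] yaw 2.165 q7 -0.072 shift/40mm [-6.32  0.96 -2.6 ] roll(tool) -1.019 mm [-252.7   38.6 -103.8]
```

```bash
python3 -m jog '[[[0,0,-0.4],0,0],[[0,0,-0.8],0,0],[[0,0,-0.9],0,0],[[-0.5,0.1,0],0,0],[[-1,0.19,0],0,0],[[-1,0.19,0],0,0],[[-1,0.19,0],0,0],[[-1,0.19,0],0,0],[[-1,0.19,0],0,0],[[-0.5,0.09,0],0,0]]' && python3 -m jog '[[[0,0,0],-0.17,0],[[0,0,0],-0.17,0],[[0,0,0],-0.17,0],[[0,0,0],-0.17,0],[[0,0,0],-0.17,0],[[0,0,0],-0.17,0],[[0,0,0],0,0],[[0,0,0],0,0],[[0,0,0],0,0],[[0,0,0],0,0]]';  python3 - <<'E'
from h import *
plan([.6185,.209],.0212,.042)
im=get_image('wrist');save('wT1',im);c=cam('wrist')
ct=cam('top')
for q in('left_tray','right_tray'):
    for n,cc in(('wrist',c),):
        for d in cut_out(q,n)[:1]:
            ys,xs=np.nonzero(d['pixels']);print(q,d['conf'],np.round(d['pixel']),xs.min(),xs.max(),ys.min(),ys.max(),plane(c,[[xs.min(),ys.mean()],[xs.max(),ys.mean()],[xs.mean(),ys.min()],[xs.mean(),ys.max()]],.016).round(4).tolist())
E
```

```text
time: 7.45
position: [0.6189, 0.2053, 0.0992]
ee_rot: [1.48, 2.771, -0.003]
force: [-0.0, 0.0, -1.1]
width: 0.011
gripper_force: 48.7
time: 8.7
position: [0.6174, 0.2094, 0.0997]
ee_rot: [0.067, -3.141, 0.0]
force: [0.9, 0.0, -1.5]
width: 0.0111
gripper_force: 48.7
t 8.7 pos [0.6174 0.2094 0.0997] yaw -3.099 q7 1.181 shift/40mm [-0.03 -0.01  1.96] roll(tool) 0.001 mm [-1.1 -0.4 78.5]
left_tray 0.59 [252. 188.] 180 327 134 293 [[0.6044, 0.1437, 0.016], [0.5999, 0.2479, 0.016], [0.5578, 0.1952, 0.016], [0.6798, 0.1983, 0.016]]
```

View pics/wT1.png

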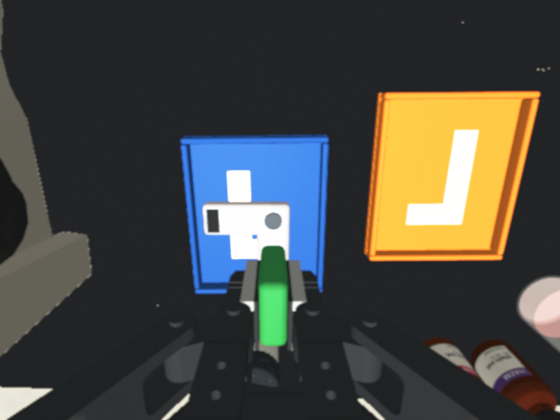

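The picture shows the bracket held level over the blue tray, short leg toward (212,220), inside the tray rim (columns 180–327). The wrist view puts the tray centre at (0.619, 0.196), as before. I'll lower and release.

```bash
python3 -m jog '[[[-0.03,0,0.4],0,0],[[0,0,0.5],0,0],[[0,0,0.5],0,0],[[0,0,0.3],0,0],[[0,0,0.16],0,0],[[0,0,0.1],0,0],[[0,0,0.02],0,0],[[0,0,0],0,0],[[0,0,0],0,0],[[0,0,0],0,0]]' && python3 -m jog '[[[0,0,0],0,0.4],[[0,0,0],0,0.4],[[0,0,0],0,0.4],[[0,0,0],0,0.4],[[0,0,0],0,0.4],[[0,0,-0.5],0,0.4],[[0,0,-0.8],0,0.5],[[0,0,-0.8],0,1],[[0,0,-0.5],0,1],[[0,0,0],0,1]]';  python3 - <<'E'
from h import *
c=cam('wrist');get_image('wrist')
c2=cam('top');im=get_image('top')
save('chk1',np.hstack([cv2.resize(im[165:300,285:435],(500,450),interpolation=cv2.INTER_CUBIC)]))
plan([.4247,.2090],.15,2.664)
P=plane(cam('top'),[[340.8,197.9]],.006);print(P)
E
```

```text
time: 10.1
position: [0.6188, 0.2094, 0.0208]
ee_rot: [-0.068, 3.14, 0.0]
force: [0.5, -0.0, -0.2]
width: 0.0115
gripper_force: 48.7
time: 11.35
position: [0.6198, 0.2098, 0.1268]
ee_rot: [-0.068, 3.137, 0.002]
force: [0.4, 0.3, -0.9]
width: 0.085
gripper_force: 0.0
t 11.45 pos [0.6181 0.2091 0.1239] yaw -3.098 q7 1.185 shift/40mm [ 4.83  0.21 -0.65] roll(tool) 0.521 mm [193.3   8.3 -25.9]
[[0.59582763 0.32587462 0.006     ]]
```

```bash
python3 -m jog '[[[0.5,0.02,-0.3],0,1],[[0.9,0.04,-0.1],0,1],[[0.9,0.04,0],0,1],[[0.9,0.04,0],0,1],[[0.9,0.04,0],0,1],[[0.73,0.03,0],0,1],[[0,0,0],0.174,1],[[0,0,0],0.174,1],[[0,0,0],0.173,1],[[0,0,0],0,1]]' | head -2; python3 - <<'E'
from h import *
c,im,p=fin2('wB',[.4247,.209])
plan([.4247,.2090],.09,2.664)
print([ (d['pixel'],d['conf']) for d in recognise('right_bracket','wrist')])
print('fin mid-height tri top/wrist',tri(cam('top'),[385.2,273.1],c,p).round(4))
E
```

```text
time: 12.7
position: [0.4245, 0.209, 0.1393]
fin px [276.5 208.8] [268 186  18  45 678] expected [272.7 208.6] slope dcol/drow -0.002
tail end top (x=-15) [0.437  0.2059 0.047 ] tool mm [-12.7   3.3  92.3]
body [0.4233 0.2131 0.04  ] tool mm [ 2.8  3.3 99.3]
t 12.75 pos [0.4246 0.2091 0.1395] yaw 2.667 q7 0.541 shift/40mm [-0.    0.    1.24] roll(tool) 0.003 mm [-0.2  0.1 49.5]
[([278.8, 183.6], 0.6)]
fin mid-height tri top/wrist [0.4238 0.2106 0.0411]
```

View pics/wB.png

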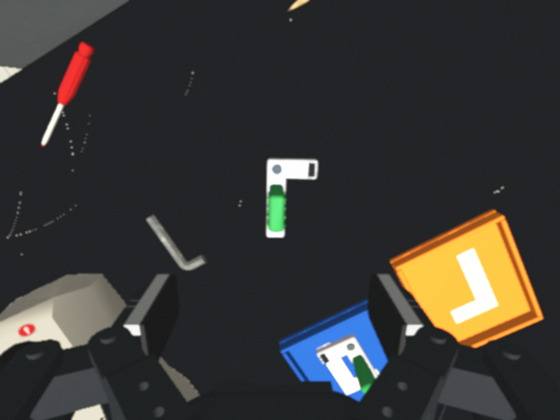

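View pics/chk1.png

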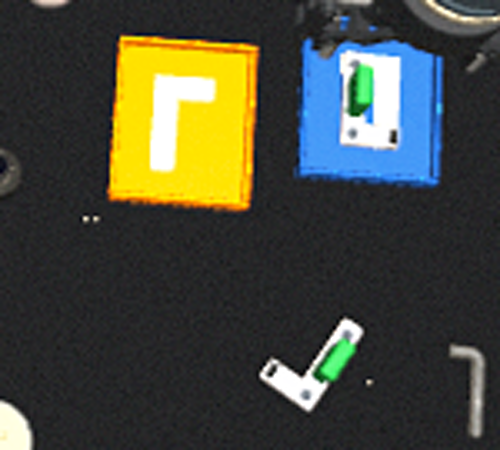

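The left bracket lies flat in the blue tray, at check-crop (370,100). In the wrist view the right bracket's fin is at (276,209), its short leg turns right at (305,169), and it is aligned between the fingers.

```bash
python3 -m jog '[[[0.06,0.08,0.2],0,1],[[0,0,0.3],0,1],[[0,0,0.3],0,1],[[0,0,0.3],0,1],[[0,0,0.2],0,1],[[0,0,0],0,1],[[0,0,0],0,1],[[0,0,0],0,1],[[0,0,0],0,1],[[0,0,0],0,1]]' | head -2; python3 - <<'E'
from h import *
c,im,p=fin2('wB2',[.4237,.213])
plan([.4237,.213],.016,2.664)
E
```

```text
time: 14.05
position: [0.4247, 0.2133, 0.0887]
fin px [269.7 236. ] [ 258  205   24   62 1146] expected [270.9 231.1] slope dcol/drow -0.0212
tail end top (x=-15) [0.4384 0.2041 0.047 ] tool mm [-16.3  -1.9  41.7]
body [0.4227 0.2127 0.04  ] tool mm [ 1.5 -1.5 48.7]
t 14.1 pos [0.4247 0.2133 0.0886] yaw 2.664 q7 0.525 shift/40mm [ 0.02 -0.02  1.82] roll(tool) -0.0 mm [ 0.8 -0.8 72.6]
```

```bash
python3 -m jog '[[[-0.03,-0.04,0.4],0,1],[[0,0,0.4],0,1],[[0,0,0.4],0,1],[[0,0,0.4],0,1],[[0,0,0.21],0,1],[[0,0,0],0,0],[[0,0,0],0,0],[[0,0,0],0,0],[[0,0,0],0,0],[[0,0,0],0,0]]' 50; python3 - <<'E'
from h import *
plan([.585,.314],.0212,.046)
# orange tray centre from the wT1 wrist picture: pose then
s=dict(position=[.6174,.2094,.0997],ee_rot=[.067,-3.141,0.]);c=cam('wrist',s)
P=plane(c,[[377,93],[540,93],[504,261],[366,259]],.016);print(P.mean(0).round(4),P.round(3).tolist())
E
```

```text
time: 15.35
position: [0.4254, 0.2116, 0.0166]
ee_rot: [0.743, 3.052, 0.001]
force: [-0.4, 0.0, 4.1]
width: 0.0112
gripper_force: 49.1
t 15.35 pos [0.4254 0.2116 0.0166] yaw 2.664 q7 0.522 shift/40mm [-2.37  4.11 -0.11] roll(tool) -0.524 mm [-94.7 164.4  -4.4]
[0.5855 0.3297 0.016 ] [[0.528, 0.273, 0.016], [0.524, 0.378, 0.016], [0.644, 0.386, 0.016], [0.646, 0.282, 0.016]]
```

```bash
python3 -m jog '[[[0,0,-0.4],0,0],[[0,0,-0.8],0,0],[[0,0,-0.9],0,0],[[-0.24,0.41,0],0,0],[[-0.48,0.83,0],0,0],[[-0.5,0.86,0],0,0],[[-0.5,0.86,0],0,0],[[-0.41,0.72,0],0,0],[[-0.24,0.43,0],0,0],[[0,0,0],-0.175,0]]' && python3 -m jog '[[[0,0,0],-0.175,0],[[0,0,0],-0.174,0],[[0,0,0],0,0],[[0,0,0],0,0],[[0,0,0],0,0],[[0,0,0],0,0],[[0,0,0],0,0],[[0,0,0],0,0],[[0,0,0],0,0],[[0,0,0],0,0]]';  python3 - <<'E'
from h import *
plan([.585,.314],.0212,.046)
im=get_image('wrist');save('wT2',im)
E
```

```text
time: 16.6
position: [0.5856, 0.3146, 0.1007]
ee_rot: [0.466, 3.106, 0.001]
force: [-0.8, -0.9, -1.0]
width: 0.0116
gripper_force: 48.8
time: 17.85
position: [0.5848, 0.3137, 0.1001]
ee_rot: [0.072, -3.141, -0.0]
force: [1.0, 0.2, -1.1]
width: 0.0114
gripper_force: 48.8
t 17.85 pos [0.5848 0.3137 0.1001] yaw -3.095 q7 0.978 shift/40mm [-0.01  0.01  1.97] roll(tool) 0.0 mm [-0.3  0.3 78.9]
```

View pics/wT2.png

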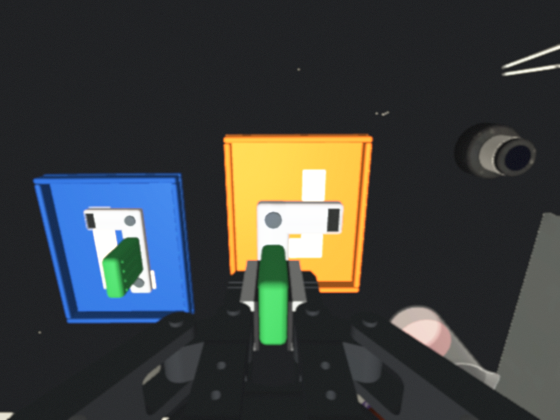

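The left bracket lies flat in the blue tray at (120,250). The right bracket is held level over the orange tray, inside its rim (columns 225–370). I'll lower and release.

```bash
python3 -m jog '[[[0,0,0.4],0,0],[[0,0,0.5],0,0],[[0,0,0.5],0,0],[[0,0,0.3],0,0],[[0,0,0.16],0,0],[[0,0,0.1],0,0],[[0,0,0.01],0,0],[[0,0,0],0,0],[[0,0,0],0,0],[[0,0,0],0,0]]' && python3 -m jog '[[[0,0,0],0,0.4],[[0,0,0],0,0.4],[[0,0,0],0,0.4],[[0,0,0],0,0.4],[[0,0,0],0,0.4],[[0,0,-0.5],0,0.4],[[0,0,-0.8],0,0.4],[[0,0,-0.8],0,0.4],[[0,0,-0.8],0,0.4],[[0,0,-0.5],0,0.4]]' && python3 -m jog '[[[0.8,0,0],0,0.4],[[0.8,0,0],0,0.4],[[0.8,0,0],0,0.4],[[0.6,0,0],0,0.4],[[0,0,0],0,0.4],[[0,0,0],0,0.4],[[0,0,0],0,0.4],[[0,0,0],0,0.4],[[0,0,0],0,0.4],[[0,0,0],0,0.4]]' ;  python3 - <<'E'
from h import *
im=get_image('top');sc=get_image('scene')
save('end',np.hstack([cv2.resize(im[165:265,305:425],(400,340),interpolation=cv2.INTER_CUBIC),cv2.resize(sc[140:225,230:330],(400,340),interpolation=cv2.INTER_CUBIC)]))
E
```

```text
time: 19.15
position: [0.5849, 0.3138, 0.0216]
ee_rot: [-0.073, 3.14, 0.001]
force: [-1.2, -0.3, -0.8]
width: 0.0112
gripper_force: 48.8
time: 20.4
position: [0.5856, 0.3142, 0.1606]
ee_rot: [-0.072, 3.137, 0.003]
force: [-0.3, -0.8, -0.6]
width: 0.0341
gripper_force: 0.0
time: 21.65
position: [0.465, 0.3081, 0.1572]
ee_rot: [0.072, -3.141, 0.0]
force: [-0.1, 0.8, -0.7]
width: 0.0339
gripper_force: 0.0
```

View pics/end.png

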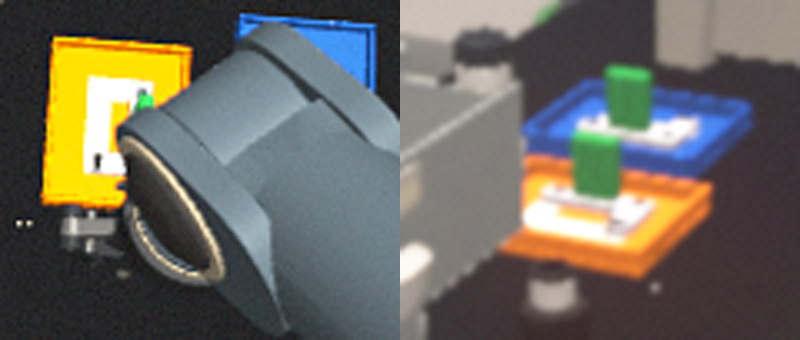

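The scene half shows both brackets flat on their tray floors with fins upright, blue at (628,100) and orange at (597,165). The arm is clear of both.

```bash
python3 -c "from workcell import hand_in; print(hand_in())"
```

```text
the job is handed in; nothing more can be done
None
```

I handed the job in at about 22 s of the 51 s allowed: the last picture shows the left-hand bracket in the blue tray and the right-hand one in the orange tray, both flat, fin up and released; the hand-in gave no verdict.

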